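# Heaviest tub to the bottom of the rod rack

### The job

Three identical lidded tubs of spare parts stand by the packing machine; one is far heavier than the other two. Heft them to find the heaviest, set it first in the rod rack, upright in the middle of the pocket, then stack one of the lighter tubs squarely on top of it. Leave the remaining tub standing upright on the table, set tubs down without dropping them, and leave the cylinder block, lid stack and wrench where they are.

Things in the scene. Friction and masses are not known exactly. Their poses are not given: they have to be found in the camera images.
- tub_p_mid (a point): One of three round tubs alike outside: straight white wall, flat white lid, 64 mm diameter, 70 mm tall, upright on the table. This point is its centre, 35 mm above its underside; z is its axis. One tub holds steel parts (0.7 to 0.86 kg in all), two hold plastic parts (0.2 to 0.26 kg); which stands where varies and only the weight tells.
- tub_q_mid (a point): One of three round tubs alike outside: straight white wall, flat white lid, 64 mm diameter, 70 mm tall, upright on the table. This point is its centre, 35 mm above its underside; z is its axis. One tub holds steel parts (0.7 to 0.86 kg in all), two hold plastic parts (0.2 to 0.26 kg); which stands where varies and only the weight tells.
- tub_r_mid (a point): One of three round tubs alike outside: straight white wall, flat white lid, 64 mm diameter, 70 mm tall, upright on the table. This point is its centre, 35 mm above its underside; z is its axis. One tub holds steel parts (0.7 to 0.86 kg in all), two hold plastic parts (0.2 to 0.26 kg); which stands where varies and only the weight tells.
- pocket (a point): Centre of the rod rack's pocket, on top of its base plate. Fixed dark steel plate 120 x 120 x 6 mm with four upright bright metal rods, 10 mm thick, at +-46 mm along x and y, tops 72 mm above the table. A tub stands between the rods with about 9 mm free each side; fingers closing along the plate's x or y pass between the rods. x and y run along the plate's edges, z up.
- cylinder_block: Bystander: aluminium pneumatic cylinder block, 50 x 120 x 50 mm, with a small brass fitting on top (70 mm high in all). Origin at the centre of its underside. Loose; leave it alone.
- lid_stack: Bystander: stack of wide white lids, 100 mm diameter, 40 mm high, without a tub. Origin at the centre of its underside. Loose; leave it alone.
- wrench: Bystander: steel wrench about 180 mm long lying flat on the table, x along its length. Loose; leave it alone.
There are look-alikes about, which are no part of the job. What is shaped like the part that bears tub_p_mid but pink is not meant.

How it is judged (in metres and radians):
On the way:
1. the heaviest tub stands alone and upright in the rack's pocket, let go (told by its weight on the plate) (((horizontal distance between tub_p_mid and pocket below 0.02 m and height (world z) of tub_p_mid between 0.033 and 0.049 m and angle between tub_p_mid's own z axis and vertical below 0.15 rad and contact force between tub_p and the fingers below 0.1 N and contact force between tub_p and rack above 5.9 N and contact force between tub_p and tub_q below 0.5 N and contact force between tub_p and tub_r below 0.5 N) or (horizontal distance between tub_q_mid and pocket below 0.02 m and height (world z) of tub_q_mid between 0.033 and 0.049 m and angle between tub_q_mid's own z axis and vertical below 0.15 rad and contact force between tub_q and the fingers below 0.1 N and contact force between tub_q and rack above 5.9 N and contact force between tub_q and tub_p below 0.5 N and contact force between tub_q and tub_r below 0.5 N) or (horizontal distance between tub_r_mid and pocket below 0.02 m and height (world z) of tub_r_mid between 0.033 and 0.049 m and angle between tub_r_mid's own z axis and vertical below 0.15 rad and contact force between tub_r and the fingers below 0.1 N and contact force between tub_r and rack above 5.9 N and contact force between tub_r and tub_p below 0.5 N and contact force between tub_r and tub_q below 0.5 N))), for 0.2 s.
At the end, for the whole second after the job is handed in: The heaviest tub stands on the rack's plate within 20 mm of the pocket's centre; one lighter tub stands on it, within 20 mm of its axis; the other lighter tub stands on the table; all upright within about 8 degrees, at rest and let go (((horizontal distance between tub_p_mid and pocket below 0.02 m and height (world z) of tub_p_mid between 0.033 and 0.049 m and angle between each of tub_p_mid, tub_q_mid, tub_r_mid's own z axis and vertical below 0.15 rad and contact force between each of tub_p, tub_q, tub_r and the fingers below 0.1 N and horizontal distance between tub_q_mid and tub_p_mid below 0.02 m and height (world z) of tub_q_mid between 0.103 and 0.119 m and height (world z) of tub_r_mid between 0.027 and 0.043 m and contact force between tub_p and rack above 7 N and contact force between tub_q and tub_p below 4 N) or (horizontal distance between tub_p_mid and pocket below 0.02 m and height (world z) of tub_p_mid between 0.033 and 0.049 m and angle between each of tub_p_mid, tub_r_mid, tub_q_mid's own z axis and vertical below 0.15 rad and contact force between each of tub_p, tub_r, tub_q and the fingers below 0.1 N and horizontal distance between tub_r_mid and tub_p_mid below 0.02 m and height (world z) of tub_r_mid between 0.103 and 0.119 m and height (world z) of tub_q_mid between 0.027 and 0.043 m and contact force between tub_p and rack above 7 N and contact force between tub_r and tub_p below 4 N) or (horizontal distance between tub_q_mid and pocket below 0.02 m and height (world z) of tub_q_mid between 0.033 and 0.049 m and angle between each of tub_q_mid, tub_p_mid, tub_r_mid's own z axis and vertical below 0.15 rad and contact force between each of tub_q, tub_p, tub_r and the fingers below 0.1 N and horizontal distance between tub_p_mid and tub_q_mid below 0.02 m and height (world z) of tub_p_mid between 0.103 and 0.119 m and height (world z) of tub_r_mid between 0.027 and 0.043 m and contact force between tub_q and rack above 7 N and contact force between tub_p and tub_q below 4 N) or (horizontal distance between tub_q_mid and pocket below 0.02 m and height (world z) of tub_q_mid between 0.033 and 0.049 m and angle between each of tub_q_mid, tub_r_mid, tub_p_mid's own z axis and vertical below 0.15 rad and contact force between each of tub_q, tub_r, tub_p and the fingers below 0.1 N and horizontal distance between tub_r_mid and tub_q_mid below 0.02 m and height (world z) of tub_r_mid between 0.103 and 0.119 m and height (world z) of tub_p_mid between 0.027 and 0.043 m and contact force between tub_q and rack above 7 N and contact force between tub_r and tub_q below 4 N) or (horizontal distance between tub_r_mid and pocket below 0.02 m and height (world z) of tub_r_mid between 0.033 and 0.049 m and angle between each of tub_r_mid, tub_p_mid, tub_q_mid's own z axis and vertical below 0.15 rad and contact force between each of tub_r, tub_p, tub_q and the fingers below 0.1 N and horizontal distance between tub_p_mid and tub_r_mid below 0.02 m and height (world z) of tub_p_mid between 0.103 and 0.119 m and height (world z) of tub_q_mid between 0.027 and 0.043 m and contact force between tub_r and rack above 7 N and contact force between tub_p and tub_r below 4 N) or (horizontal distance between tub_r_mid and pocket below 0.02 m and height (world z) of tub_r_mid between 0.033 and 0.049 m and angle between each of tub_r_mid, tub_q_mid, tub_p_mid's own z axis and vertical below 0.15 rad and contact force between each of tub_r, tub_q, tub_p and the fingers below 0.1 N and horizontal distance between tub_q_mid and tub_r_mid below 0.02 m and height (world z) of tub_q_mid between 0.103 and 0.119 m and height (world z) of tub_p_mid between 0.027 and 0.043 m and contact force between tub_r and rack above 7 N and contact force between tub_q and tub_r below 4 N)) and linear speed of each of tub_p, tub_q, tub_r below 0.03 m/s); the robot touches nothing.
It fails at once if a tub is dropped (falls faster than 0.8 m/s, more than about 3 cm) ((contact force between tub_p and the fingers below 0.1 N and linear speed of tub_p above 0.8 m/s) or (contact force between tub_q and the fingers below 0.1 N and linear speed of tub_q above 0.8 m/s) or (contact force between tub_r and the fingers below 0.1 N and linear speed of tub_r above 0.8 m/s)).
It fails at once if a bystander is moved more than 30 mm (distance of any of cylinder_block, lid_stack, wrench from where it was at the start of the episode above 0.03 m).
It also fails if it takes over 72 s, if anything falls off the work surface, if the arm or the gripper's body presses on something with over 40 N, if the wrist force passes 120 N, or if a joint passes its speed limit or range.

### The arm

A 6-joint arm with a two-finger parallel gripper is mounted at the origin on the work surface. World frame = base frame: x ahead of the robot, y to its left, z up, the work surface at z = 0. Lengths are in mm, angles in rad, forces in N, time in s.
With the tool pointing down it reaches from about 350 to 875 mm from the base axis. Payload 4.2 kg.
Tool frame: the origin (TCP) lies at the very end of the fingers, on their centre line; the grasp point (between the pads) lies behind it (manip.pinch_z is the z of the grasp point in the tool frame, in mm); z points along the fingers, y is the direction in which the jaws open and shut (so a half turn about z gives the same grasp; the last joint's range is limited). The gripper opens to 85 mm and grips with 20 to 120 N. Pads are 22 mm wide; open, the fingers measure 114 mm over their backs; the gripper's body (76 mm by 85 mm) begins 54 mm behind the grasp point. The pads swing forward as they close: fully open they stand 13 mm farther back than shut.
Start: joints at [-0.949, 0.385, 0.008, 0, -1.194, -0.259], TCP at [221.822, -584.289, 231.312] pointing down, gripper open.
Joint ranges: [-3.14, 3.14], [-1.21, 2.06], [-1.07, 1.41], [-3.16, 2.05], [-2.99, -0.16], [-3.1, 3.1]. Speed limits (rad/s): [2.79, 2.79, 3.14, 3.14, 3.14, 3.14].

### API

Orientations are given as a unit quaternion [w, x, y, z].
In Python, from rig import manip gives the robot as it stands. The module is installed in compiled form; this text tells all that it offers.
- The arm moves only by the shell command python3 -m inch 'ROWS' [OPENING] [FORCE]. ROWS is JSON, a list of rows, each an object of numbers: "dx", "dy", "dz": the shift along the tool's x, y, z in cm; "roll": the turn about the tool's z in degrees. A call has exactly 5 rows; each row is the pose to reach, as a shift and turn from the pose measured when the call began, along the tool's axes at that moment; what a row does not reach only later rows make up. A row lasts 1/12 s, in which the tool goes at most 41.7 mm and 7.16 degrees, less where a joint would pass 70% of its speed; a pose out of reach is approached as far as the arm can. A call with a gripper value outside its range is refused whole. OPENING is the finger opening in cm, from 0 to 8.54, set as the call begins (- or left out, the last holds). The fingers move at their own pace and stop on an object; FORCE is the grip in N (left out, the last holds). Time passes only in rows, so rows that repeat a pose let the fingers close, or fill a call up. It gives the time, the measured TCP pose, the force and the opening at its end, in the units of the state.
- manip.state(): the state, without advancing time (a new reading comes with each control period).
- manip.camera(name): name is "scene" or "side" or "wrist"; returns (picture, depth): 384x512x3 uint8, red, green, blue; 384x512 float32, mm along the optical axis (not along the pixel's ray), 0 where there is no reading.
- manip.calibration(name): a dict with "mtx" (3x3 intrinsics, pixels), "k1" (the pictures are not rectified: a ray, as slopes to the right and down, at radius r is drawn at 1 + k1 r^2 times it, then the intrinsics apply), "rvec" (rotation vector, rad) and "tvec" (3), from world to camera coordinates, as OpenCV has them; the wrist camera has in their place "mount" (4x4, takes a point from camera to tool coordinates, whose origin is the TCP and whose axes are the flange's). Camera axes: x right, y down, z forward; pixel columns grow to the right and rows downward; lengths in mm; the calibration is good to about 2 mm. A picture is of the moment at which its call begins: read the wrist's pose just before it. calibration takes no time and is no camera call.
- manip.close_job(): hands the job in, once; it reports no verdict.
The state is a dict: "time_s": time; "qpos": joint angles; "joint_velocities": joint speeds; "effort": joint torques, N m; "eef_pos": TCP position; "tcp_rot": TCP orientation; "wrist_force": force on the tool from outside, world axes, zero at the start; "moment": the same for the moment, N m; "width": opening from 0.0 (shut) to 1.0 (fully open).
Only numpy, scipy, OpenCV 4.12 (cv2) and the standard library are available. Lean on these libraries where they do the work, as an engineer would, in place of code of your own. Each camera call takes 0.05 s, during which the arm holds its last target.

## Working session

There is one attempt and no reset: what is moved stays moved. The work goes in short steps, Python scripts to look and compute and a shell command to move; the robot and the scene stay as the last step left them, time stands still between calls to the robot, and variables do not carry over. Pictures are saved under pics/ and viewed, and the job is handed in when it is done.

```bash
mkdir -p pics; ls; python3 - <<'E'
from rig import manip
import cv2
print(manip.state(), manip.pinch_z)
for n in ("scene","side"):
    p,d=manip.camera(n)
    cv2.imwrite(f"pics/{n}0.png",p[:,:,::-1])
    import numpy as np; np.savez(f"{n}0.npz",p=p,d=d)
    print(n,manip.calibration(n))
print(manip.calibration("wrist"))
E
```

```text
pics
{'time_s': 0.0, 'qpos': array([-9.49408677e-01,  3.85579146e-01,  6.55629369e-03, -4.96902155e-04,
       -1.19398748e+00, -2.58603834e-01]), 'joint_velocities': array([ 8.58828489e-04,  1.41413892e-03,  6.59866242e-04, -4.23612165e-04,
       -1.05758873e-04,  1.25950597e-06]), 'effort': array([-4.70505202e-04, -3.92289126e+01,  1.88393748e+01,  4.18629795e+00,
       -4.84386866e-03,  1.21503942e-05]), 'eef_pos': array([ 221.59555391, -583.74521608,  230.18105113]), 'tcp_rot': array([-2.62586934e-04, -1.80308533e-01,  9.83609452e-01,  1.09992149e-03]), 'wrist_force': array([-0.62370319,  0.37489027,  0.41786217]), 'moment': array([0.00469696, 0.04417096, 0.04210839]), 'width': 0.9981421473115357} -18.700000000000003
scene {'mtx': array([[404.78998824,   0.        , 253.62780094],
       [  0.        , 404.78998824, 183.71387871],
       [  0.        ,   0.        ,   1.        ]]), 'k1': -0.10303314479100514, 'rvec': array([ 2.14175548,  1.18288463, -0.46368607]), 'tvec': array([-362.254721  , -308.80711642, 1463.22965033])}
side {'mtx': array([[454.92907355,   0.        , 258.52951994],
       [  0.        , 454.92907355, 193.99372782],
       [  0.        ,   0.        ,   1.        ]]), 'k1': -0.05214481897287051, 'rvec': array([ 0.46198755, -2.60459399,  1.41885977]), 'tvec': array([585.65977229, 135.32995774, 939.29313237])}
{'mtx': array([[267.0063273 ,   0.        , 250.73113591],
       [  0.        , 267.0063273 , 193.83060553],
       [  0.        ,   0.        ,   1.        ]]), 'k1': 0.018497225421617705, 'mount': array([[-1.62660009e-03, -9.56665470e-01, -2.91184707e-01,
         7.49102953e+01],
       [ 9.99998674e-01, -1.57855249e-03, -3.99922344e-04,
        -3.32137823e-01],
       [-7.70584464e-05, -2.91184971e-01,  9.56666769e-01,
        -1.41833198e+02],
       [ 0.00000000e+00,  0.00000000e+00,  0.00000000e+00,
         1.00000000e+00]])}
```

View pics/scene0.png

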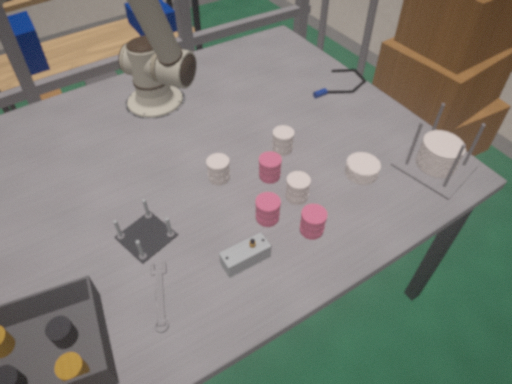

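View pics/side0.png

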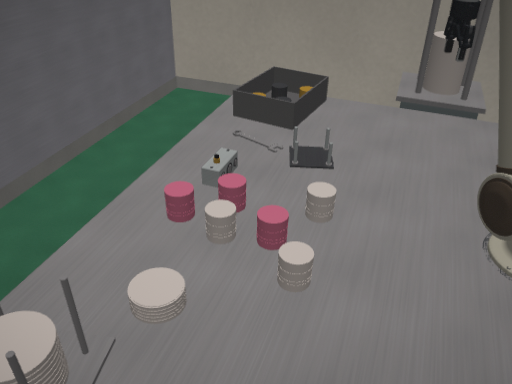

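The white tubs are at about (218,168), (283,139) and (298,187) in the scene view. The look-alikes are the pink tubs at (270,167), (267,209) and (313,221), the flat lid stack at (363,168) and the large white drum at (440,153). The rack is at (146,235).

```bash
cat > h.py <<'E'
import numpy as np, cv2
from rig import manip
from scipy.spatial.transform import Rotation as R
from scipy.optimize import least_squares
def rays(cal,shape=(384,512)):
    v,u=np.mgrid[:shape[0],:shape[1]].astype(float)
    K=cal["mtx"]; pts=np.stack([u,v],-1).reshape(-1,1,2)
    r=cv2.undistortPoints(pts,K,np.array([cal["k1"],0,0,0.]))
    return r.reshape(*shape,2)
def T_tool(st):
    q=st["tcp_rot"]; return R.from_quat([q[1],q[2],q[3],q[0]]).as_matrix(),np.array(st["eef_pos"])
def cloud(name,d,st=None):
    cal=manip.calibration(name); r=rays(cal)
    c=np.dstack([r[...,0]*d,r[...,1]*d,d]).astype(float)
    if name=="wrist":
        M=cal["mount"]; Rt,p=T_tool(st)
        t=c@M[:3,:3].T+M[:3,3]; w=t@Rt.T+p
    else:
        Rm=cv2.Rodrigues(cal["rvec"])[0]; w=(c-cal["tvec"])@Rm
    w[d==0]=np.nan
    return w
def project(name,P):
    cal=manip.calibration(name)
    return cv2.projectPoints(np.array(P,float).reshape(-1,1,3),cal["rvec"],cal["tvec"],cal["mtx"],np.array([cal["k1"],0,0,0.]))[0].reshape(-1,2)
def circ(P,r=None):
    f=lambda a:np.hypot(P[:,0]-a[0],P[:,1]-a[1])-(r or a[2])
    return least_squares(f,[*P.mean(0)[:2],32],loss="soft_l1").x
E
python3 - <<'E'
from h import *
for n in("scene","side"):
    z=np.load(n+"0.npz");p,d=z["p"].astype(int),z["d"];w=cloud(n,d)
    hsv=cv2.cvtColor(z["p"],cv2.COLOR_RGB2HSV).astype(int)
    Z=w[...,2]
    tab=w[(abs(Z)<15)&(w[...,0]>200)&(w[...,0]<900)]; print(n,"table",np.median(tab[:,2]),tab[:,2].std())
    m=(Z>25)&(Z<110)&(w[...,0]>150)&(w[...,0]<1000)&(abs(w[...,1])<600)
    k,l,s,c=cv2.connectedComponentsWithStats(m.astype(np.uint8))
    for i in range(1,k):
        if s[i,4]<25: continue
        q=w[l==i]; zt=np.percentile(q[:,2],95); top=q[q[:,2]>zt-6] 
        e=(top.max(0)+top.min(0))/2
        print(c[i].round(),s[i,4],"zt",zt.round(1),"bbox mid",e[:2].round(1),"ext",np.ptp(top,axis=0)[:2].round(),"mean",top.mean(0)[:2].round(1),np.median(p[l==i],0))
E
```

```text
scene table -1.6881028970944154 3.107411287666395
[283. 137.] 453 zt 70.6 bbox mid [468.8 238.4] ext [69. 65.] mean [468.7 238.3] [191. 181. 179.]
[437. 156.] 1172 zt 92.8 bbox mid [792.4 567.2] ext [145.  65.] mean [786.6 570. ] [163. 154. 150.]
[412. 148.] 77 zt 106.6 bbox mid [730.8 519.1] ext [8. 7.] mean [732.2 518.9] [124. 118. 118.]
[270. 164.] 516 zt 70.6 bbox mid [545.6 138.6] ext [65. 64.] mean [546.2 138.2] [192. 130. 150.]
[218. 165.] 516 zt 70.3 bbox mid [472.3   9.1] ext [67. 65.] mean [473.    8.4] [197.5 188.  185. ]
[363. 165.] 725 zt 41.4 bbox mid [680.4 381.5] ext [102.  99.] mean [682.9 379.4] [210. 200. 196.]
[298. 184.] 574 zt 70.6 bbox mid [652.3 158.5] ext [68. 66.] mean [654.7 158.7] [200. 190. 186.]
[267. 206.] 632 zt 70.6 bbox mid [673.3  46.8] ext [64. 65.] mean [674.5  45.8] [199. 131. 153.]
[145. 205.] 54 zt 69.4 bbox mid [ 501.2 -225.4] ext [10.  8.] mean [ 501.  -225.2] [132. 129. 129.]
[313. 218.] 673 zt 70.6 bbox mid [769.8 122.9] ext [66. 65.] mean [770.8 121.9] [200. 131. 153.]
[168. 224.] 54 zt 70.4 bbox mid [ 589.6 -198.6] ext [8. 7.] mean [ 589.
[... 1055 characters left out ...]
] [126. 107. 112.]
[179. 197.] 825 zt 70.5 bbox mid [766.4 125.1] ext [66. 66.] mean [765.1 128.5] [121.  67.  82.]
[320. 198.] 809 zt 71.1 bbox mid [469.4  12.3] ext [65. 68.] mean [469.   15.4] [124. 118. 114.]
[272. 222.] 991 zt 71.3 bbox mid [543.3 140.3] ext [65. 67.] mean [542.1 143.9] [130.  71.  88.]
[295. 261.] 1285 zt 71.4 bbox mid [465.2 243. ] ext [65. 68.] mean [464.7 243.9] [155. 149. 144.]
[156. 290.] 2124 zt 40.9 bbox mid [678.6 383.2] ext [100. 101.] mean [676.4 386.3] [186. 176. 169.]
[ 34. 337.] 2515 zt 92.8 bbox mid [784.4 569.7] ext [134.  61.] mean [770.6 573.3] [172. 162. 156.]
[ 77. 326.] 259 zt 106.4 bbox mid [726.8 525.9] ext [8. 9.] mean [726.2 526.9] [72. 71. 71.]
```

```bash
cat >> h.py <<'E'
def go(x,y,z,jaw=None):
    """jaw: world angle (deg) of tool y axis, mod 180"""
    st=manip.state(); Rt,p=T_tool(st); d=Rt.T@(np.array([x,y,z])-p)/10
    j=np.degrees(np.arctan2(Rt[1,1],Rt[0,1])); roll=0
    if jaw is not None:
        # tool z is down: positive roll lowers world angle
        roll=-((jaw-j+90)%180-90)
    print("t %.2f pos %s jaw %.1f w %.3f F %s tilt %.4f q6 %.2f"%(st["time_s"],p.round(1),j,st["width"],st["wrist_force"].round(2),np.arccos(min(1,-Rt[2,2])),st["qpos"][5]))
    print("dx %.2f dy %.2f dz %.2f roll %.1f dist %.0fmm"%(*d,roll,10*np.linalg.norm(d)))
def roundtub(w,xy,zmin=62,zmax=80,rad=50):
    m=(np.hypot(w[...,0]-xy[0],w[...,1]-xy[1])<rad)&(w[...,2]>zmin)&(w[...,2]<zmax)
    q=w[m]; return len(q),(q.max(0)+q.min(0))/2,np.ptp(q,axis=0)
E
python3 - <<'E'
from h import *
p=np.load("scene0.npz")["p"]
cv2.imwrite("pics/crop0.png",cv2.resize(p[110:270,90:390,::-1],None,fx=2.6,fy=2.6,interpolation=cv2.INTER_CUBIC))
go(471,10,140,90); go(471,10,140,0)
E
```

```text
t 0.10 pos [ 221.6 -583.8  230.3] jaw 110.8 w 0.999 F [0.05 1.03 0.13] tilt 0.0020 q6 -0.26
dx -44.38 dy 46.66 dz 9.12 roll 20.8 dist 650mm
t 0.10 pos [ 221.6 -583.8  230.3] jaw 110.8 w 0.999 F [0.05 1.03 0.13] tilt 0.0020 q6 -0.26
dx -44.38 dy 46.66 dz 9.12 roll -69.2 dist 650mm
```

View pics/crop0.png

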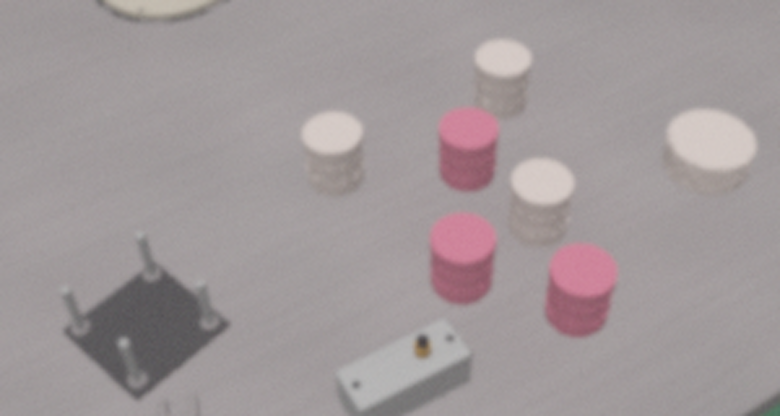

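The crop confirms three white tubs among pink look-alikes. Their world positions are about T1 (471,10), T2 (467,240) and T3 (651,160). The rack is at about (558,-256), turned 16.6°.

```bash
python3 -m inch '[{"dx":-2.7,"dy":2.85,"roll":1},{"dx":-5.4,"dy":5.7,"roll":2},{"dx":-8.1,"dy":8.55,"roll":3},{"dx":-10.8,"dy":11.4,"roll":4},{"dx":-13.5,"dy":14.2,"roll":4}]' 8.5 40
python3 -m inch '[{"dx":-2.7,"dy":2.85},{"dx":-5.4,"dy":5.7},{"dx":-8.1,"dy":8.55},{"dx":-10.8,"dy":11.4},{"dx":-13.5,"dy":14.2}]'
python3 -c "
from h import *
go(471,10,170,106.6)"
```

```text
t 0.10 pos [ 221.6 -583.8  230.3] jaw 110.8 w 0.999 F [0.05 1.03 0.13] tilt 0.0020 q6 -0.26
dx -44.38 dy 46.66 dz 6.12 roll 4.2 dist 647mm$[0]: bad value
$[0]: bad value
```

```bash
python3 -m inch '[{"dx":-2.7,"dy":2.85,"dz":0,"roll":1},{"dx":-5.4,"dy":5.7,"dz":0,"roll":2},{"dx":-8.1,"dy":8.55,"dz":0,"roll":3},{"dx":-10.8,"dy":11.4,"dz":0,"roll":4},{"dx":-13.5,"dy":14.2,"dz":0,"roll":4}]' 8.5 40
python3 -c "
from h import *
go(471,10,170,106.6)"
```

```text
time_s: 0.52
eef_pos: [297.4, -401.3, 230.1]
tcp_rot: [-0.001, -0.145, 0.989, 0.001]
wrist_force: [1.0, -0.5, -0.9]
width: 0.997
t 0.52 pos [ 297.4 -401.3  230.1] jaw 106.7 w 0.997 F [ 1.03 -0.55 -0.91] tilt 0.0030 q6 -0.67
dx -28.45 dy 34.39 dz 6.09 roll 0.1 dist 450mm
```

```bash
python3 -m inch '[{"dx":-2.5,"dy":3.1,"dz":0.5,"roll":0},{"dx":-5.1,"dy":6.2,"dz":1,"roll":0},{"dx":-7.6,"dy":9.3,"dz":1.5,"roll":0},{"dx":-10.2,"dy":12.4,"dz":2,"roll":0},{"dx":-12.7,"dy":15.5,"dz":2.5,"roll":0}]'
python3 -m inch '[{"dx":-2.5,"dy":3.1,"dz":0.5,"roll":0},{"dx":-5.1,"dy":6.2,"dz":1,"roll":0},{"dx":-7.6,"dy":9.3,"dz":1.5,"roll":0},{"dx":-10.2,"dy":12.4,"dz":2,"roll":0},{"dx":-12.7,"dy":15.5,"dz":2.5,"roll":0}]'
python3 -c "
from h import *
go(471,10,170,106.6)"
```

```text
time_s: 0.93
eef_pos: [374.6, -214.4, 205.2]
tcp_rot: [-0.0, -0.145, 0.989, 0.001]
wrist_force: [0.9, -0.9, -0.8]
width: 0.995
time_s: 1.35
eef_pos: [451.8, -27.3, 180.3]
tcp_rot: [-0.0, -0.145, 0.989, 0.001]
wrist_force: [1.2, -0.2, -0.6]
width: 0.995
t 1.35 pos [451.8 -27.3 180.3] jaw 106.7 w 0.995 F [ 1.21 -0.25 -0.57] tilt 0.0031 q6 -1.58
dx -2.91 dy 3.02 dz 1.04 roll 0.1 dist 43mm
```

```bash
python3 -m inch '[{"dx":-1.4,"dy":1.5,"dz":0.5,"roll":0},{"dx":-2.9,"dy":3.0,"dz":1,"roll":0},{"dx":-2.9,"dy":3.0,"dz":1,"roll":0},{"dx":-2.9,"dy":3.0,"dz":1,"roll":0},{"dx":-2.9,"dy":3.0,"dz":1,"roll":0}]'
python3 - <<'E'
from h import *
st=manip.state();p,d=manip.camera("wrist");np.savez("w1.npz",p=p,d=d)
cv2.imwrite("pics/w1.png",p[:,:,::-1]);w=cloud("wrist",d,st)
print(roundtub(w,(471,10)))
go(471,10,100,106.6)
E
```

```text
time_s: 1.77
eef_pos: [470.4, 9.5, 170.1]
tcp_rot: [-0.001, -0.145, 0.989, 0.001]
wrist_force: [0.2, 1.2, 0.2]
width: 0.995
(3591, array([469.24486041,   8.84929984,  66.73853828]), array([65.29857962, 65.03576268,  9.36168971]))
t 1.82 pos [470.4   9.2 170.4] jaw 106.7 w 0.991 F [-0.14  0.17 -0.55] tilt 0.0032 q6 -1.64
dx -0.09 dy 0.04 dz 7.04 roll 0.1 dist 70mm
```

View pics/w1.png

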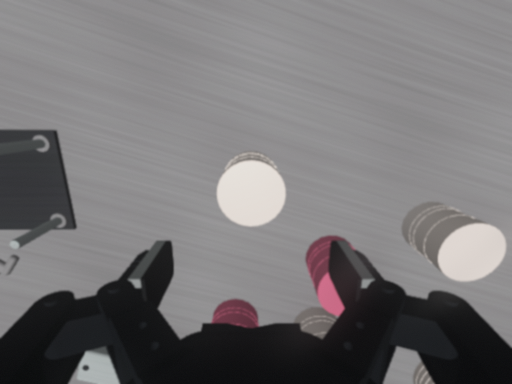

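The wrist view shows the T1 lid at (251,193), which works out to (469,9). That agrees with the fixed cameras, so I'll descend.

```bash
python3 -m inch '[{"dx":0,"dy":0,"dz":3.5,"roll":0},{"dx":0,"dy":0,"dz":7,"roll":0},{"dx":0,"dy":0,"dz":10.5,"roll":0},{"dx":0,"dy":0,"dz":13,"roll":0},{"dx":0,"dy":0,"dz":14.9,"roll":0}]'
python3 -m inch '[{"dx":0,"dy":0,"dz":0,"roll":0},{"dx":0,"dy":0,"dz":0,"roll":0},{"dx":0,"dy":0,"dz":0,"roll":0},{"dx":0,"dy":0,"dz":0,"roll":0},{"dx":0,"dy":0,"dz":0,"roll":0}]' 5 40
python3 -m inch '[{"dx":0,"dy":0,"dz":0,"roll":0},{"dx":0,"dy":0,"dz":0,"roll":0},{"dx":0,"dy":0,"dz":0,"roll":0},{"dx":0,"dy":0,"dz":0,"roll":0},{"dx":0,"dy":0,"dz":0,"roll":0}]'
```

```text
time_s: 2.23
eef_pos: [468.6, 8.1, 19.6]
tcp_rot: [-0.002, -0.144, 0.99, 0.001]
wrist_force: [1.1, -0.4, 0.3]
width: 0.997
time_s: 2.65
eef_pos: [469.4, 8.2, 20.8]
tcp_rot: [-0.001, -0.144, 0.99, 0.002]
wrist_force: [-0.0, 0.3, -2.2]
width: 0.751
time_s: 3.07
eef_pos: [469.4, 8.2, 20.9]
tcp_rot: [-0.001, -0.144, 0.99, 0.002]
wrist_force: [-0.9, 0.2, -2.6]
width: 0.749
```

```bash
python3 -m inch '[{"dx":0,"dy":0,"dz":-1,"roll":0},{"dx":0,"dy":0,"dz":-2.5,"roll":0},{"dx":0,"dy":0,"dz":-4,"roll":0},{"dx":0,"dy":0,"dz":-4,"roll":0},{"dx":0,"dy":0,"dz":-4,"roll":0}]'
python3 -m inch '[{"dx":0,"dy":0,"dz":0,"roll":0},{"dx":0,"dy":0,"dz":0,"roll":0},{"dx":0,"dy":0,"dz":0,"roll":0},{"dx":0,"dy":0,"dz":0,"roll":0},{"dx":0,"dy":0,"dz":0,"roll":0}]'
```

```text
time_s: 3.48
eef_pos: [469.8, 8.3, 61.2]
tcp_rot: [0.0, -0.144, 0.99, 0.002]
wrist_force: [0.8, 0.9, -2.3]
width: 0.744
time_s: 3.9
eef_pos: [469.5, 8.2, 60.7]
tcp_rot: [-0.0, -0.144, 0.99, 0.002]
wrist_force: [0.4, -0.6, -2.9]
width: 0.748
```

T1 reads about 2.6 N, so it's a light one. I'll set it back down.

```bash
python3 -m inch '[{"dx":0,"dy":0,"dz":1.5,"roll":0},{"dx":0,"dy":0,"dz":3,"roll":0},{"dx":0,"dy":0,"dz":3.7,"roll":0},{"dx":0,"dy":0,"dz":4.0,"roll":0},{"dx":0,"dy":0,"dz":4.0,"roll":0}]'
python3 -m inch '[{"dx":0,"dy":0,"dz":0,"roll":0},{"dx":0,"dy":0,"dz":0,"roll":0},{"dx":0,"dy":0,"dz":0,"roll":0},{"dx":0,"dy":0,"dz":0,"roll":0},{"dx":0,"dy":0,"dz":0,"roll":0}]' 8.5
python3 -m inch '[{"dx":0,"dy":0,"dz":-3,"roll":0},{"dx":0,"dy":0,"dz":-6.5,"roll":0},{"dx":0,"dy":0,"dz":-10,"roll":0},{"dx":0,"dy":0,"dz":-13.5,"roll":0},{"dx":0,"dy":0,"dz":-15,"roll":0}]'
python3 - <<'E'
from h import *
st=manip.state();p,d=manip.camera("wrist")
w=cloud("wrist",d,st)
for t in((469,9),(467,240),(651,160)): print(roundtub(w,t))
go(467,240,170,106.6)
E
```

```text
time_s: 4.32
eef_pos: [469.3, 8.3, 20.2]
tcp_rot: [-0.001, -0.144, 0.99, 0.001]
wrist_force: [-0.9, -0.4, -2.5]
width: 0.751
time_s: 4.73
eef_pos: [469.7, 8.4, 20.7]
tcp_rot: [-0.0, -0.144, 0.99, 0.002]
wrist_force: [0.1, 0.2, 0.2]
width: 0.996
time_s: 5.15
eef_pos: [472.1, 8.3, 175.9]
tcp_rot: [0.004, -0.144, 0.99, 0.002]
wrist_force: [-0.3, -0.1, -0.2]
width: 0.996
(3437, array([472.5226738 ,   8.81028545,  66.75264359]), array([65.24690741, 65.40628146,  9.49699015]))
(3203, array([465.52397671, 238.79599696,  66.66695327]), array([64.40064405, 66.07595889,  9.27718747]))
(5, array([623.65918309, 141.10641682,  63.13872743]), array([1.95002661, 2.93886644, 2.07772454]))
t 5.20 pos [473.1   8.6 177.2] jaw 106.6 w 0.998 F [ 0.83 -0.79  2.65] tilt 0.0123 q6 -1.64
dx -6.03 dy 22.35 dz 0.85 roll 0.0 dist 232mm
```

```bash
python3 -m inch '[{"dx":-1.05,"dy":3.85,"dz":0.2,"roll":0},{"dx":-2.1,"dy":7.7,"dz":0.4,"roll":0},{"dx":-3.15,"dy":11.5,"dz":0.6,"roll":0},{"dx":-4.2,"dy":15.4,"dz":0.8,"roll":0},{"dx":-5.2,"dy":19.2,"dz":0.9,"roll":0}]'
python3 -c "
from h import *
go(466,239,20,106.6)"
```

```text
time_s: 5.62
eef_pos: [467.4, 209.1, 169.2]
tcp_rot: [0.006, -0.144, 0.99, 0.002]
wrist_force: [0.5, -0.2, 0.2]
width: 0.992
t 5.62 pos [467.4 209.1 169.2] jaw 106.6 w 0.992 F [ 0.52 -0.16  0.25] tilt 0.0123 q6 -2.02
dx -0.54 dy 2.87 dz 14.93 roll 0.0 dist 152mm
```

```bash
python3 -m inch '[{"dx":-0.5,"dy":2.9,"dz":1,"roll":0},{"dx":-0.5,"dy":2.9,"dz":4.5,"roll":0},{"dx":-0.5,"dy":2.9,"dz":8,"roll":0},{"dx":-0.5,"dy":2.9,"dz":11.5,"roll":0},{"dx":-0.5,"dy":2.9,"dz":14.8,"roll":0}]'
python3 -m inch '[{"dx":0,"dy":0,"dz":0,"roll":0},{"dx":0,"dy":0,"dz":0,"roll":0},{"dx":0,"dy":0,"dz":0,"roll":0},{"dx":0,"dy":0,"dz":0,"roll":0},{"dx":0,"dy":0,"dz":0,"roll":0}]' 5 40
python3 -m inch '[{"dx":0,"dy":0,"dz":0,"roll":0},{"dx":0,"dy":0,"dz":0,"roll":0},{"dx":0,"dy":0,"dz":-1,"roll":0},{"dx":0,"dy":0,"dz":-2.5,"roll":0},{"dx":0,"dy":0,"dz":-4,"roll":0}]'
python3 -m inch '[{"dx":0,"dy":0,"dz":0,"roll":0},{"dx":0,"dy":0,"dz":0,"roll":0},{"dx":0,"dy":0,"dz":0,"roll":0},{"dx":0,"dy":0,"dz":0,"roll":0},{"dx":0,"dy":0,"dz":0,"roll":0}]'
python3 -c "
from h import *
go(558,-256,27,106.6)"
```

```text
time_s: 6.03
eef_pos: [465.0, 239.3, 19.8]
tcp_rot: [0.006, -0.145, 0.989, 0.002]
wrist_force: [0.5, -0.2, -0.5]
width: 0.995
time_s: 6.45
eef_pos: [465.3, 239.5, 21.1]
tcp_rot: [0.007, -0.145, 0.989, 0.003]
wrist_force: [-0.2, 0.1, -6.3]
width: 0.75
time_s: 6.87
eef_pos: [464.5, 238.8, 61.9]
tcp_rot: [0.006, -0.144, 0.989, 0.003]
wrist_force: [1.3, -0.4, -7.6]
width: 0.748
time_s: 7.28
eef_pos: [463.9, 238.3, 61.0]
tcp_rot: [0.005, -0.144, 0.99, 0.002]
wrist_force: [0.4, 0.5, -7.4]
width: 0.754
t 7.28 pos [463.9 238.3  61. ] jaw 106.6 w 0.754 F [ 0.36  0.53 -7.41] tilt 0.0112 q6 -2.07
dx 5.13 dy -50.06 dz 3.22 roll -0.0 dist 504mm
```

T2 reads about 7.4 N, so it's the heavy one. I'll carry it to the rack.

```bash
python3 -m inch '[{"dx":0,"dy":0,"dz":-2,"roll":0},{"dx":0,"dy":0,"dz":-4.5,"roll":0},{"dx":0,"dy":0,"dz":-7,"roll":0},{"dx":0,"dy":0,"dz":-9.5,"roll":0},{"dx":0,"dy":-1,"dz":-11,"roll":0}]' 5 60
python3 -m inch '[{"dx":0.3,"dy":-2.5,"dz":0,"roll":0},{"dx":0.6,"dy":-6,"dz":0,"roll":0},{"dx":1,"dy":-9.5,"dz":0,"roll":0},{"dx":1.3,"dy":-13,"dz":0,"roll":0},{"dx":1.7,"dy":-16.5,"dz":0,"roll":0}]'
python3 -m inch '[{"dx":0.3,"dy":-3.5,"dz":0,"roll":0},{"dx":0.7,"dy":-7,"dz":0,"roll":0},{"dx":1,"dy":-10.5,"dz":0,"roll":0},{"dx":1.4,"dy":-14,"dz":0,"roll":0},{"dx":1.7,"dy":-17.5,"dz":0,"roll":0}]'
python3 -c "
from h import *
go(558,-256,150,106.6)"
```

```text
time_s: 7.7
eef_pos: [466.4, 229.6, 173.1]
tcp_rot: [0.007, -0.145, 0.989, 0.003]
wrist_force: [1.8, -0.2, -6.9]
width: 0.744
time_s: 8.12
eef_pos: [497.0, 65.1, 171.4]
tcp_rot: [0.006, -0.146, 0.989, 0.003]
wrist_force: [0.9, -0.0, -6.4]
width: 0.744
time_s: 8.53
eef_pos: [530.3, -109.1, 169.3]
tcp_rot: [0.005, -0.145, 0.989, 0.003]
wrist_force: [1.2, 0.7, -7.0]
width: 0.746
t 8.53 pos [ 530.3 -109.1  169.3] jaw 106.7 w 0.746 F [ 1.17  0.73 -7.03] tilt 0.0116 q6 -1.37
dx 1.59 dy -14.88 dz 1.84 roll 0.1 dist 151mm
```

```bash
python3 -m inch '[{"dx":0.4,"dy":-3.5,"dz":0,"roll":0},{"dx":0.8,"dy":-7,"dz":0,"roll":0},{"dx":1.2,"dy":-10.5,"dz":0.3,"roll":0},{"dx":1.4,"dy":-13.3,"dz":0.5,"roll":0},{"dx":1.6,"dy":-14.9,"dz":0.8,"roll":0}]'
python3 -m inch '[{"dx":0,"dy":0,"dz":0,"roll":0},{"dx":0,"dy":0,"dz":0,"roll":0},{"dx":0,"dy":0,"dz":0,"roll":0},{"dx":0,"dy":0,"dz":0,"roll":0},{"dx":0,"dy":0,"dz":0,"roll":0}]'
python3 - <<'E'
from h import *
st=manip.state();p,d=manip.camera("wrist");np.savez("w2.npz",p=p,d=d)
cv2.imwrite("pics/w2.png",p[:,:,::-1]);w=cloud("wrist",d,st)
m=(w[...,2]>20)&(w[...,2]<85)&(np.hypot(w[...,0]-558,w[...,1]+256)<110)
k,l,s,c=cv2.connectedComponentsWithStats(m.astype(np.uint8))
for i in range(1,k):
    if s[i,4]<40: continue
    q=w[l==i]; top=q[q[:,2]>60]; print(c[i].round(),s[i,4],q.max(0).round(1),((top.max(0)+top.min(0))/2).round(1) if len(top) else '',np.ptp(top,axis=0).round(1))
go(558,-256,100,106.6)
E
```

```text
time_s: 8.95
eef_pos: [557.8, -259.4, 158.7]
tcp_rot: [0.004, -0.144, 0.99, 0.003]
wrist_force: [0.5, 0.4, -6.5]
width: 0.743
time_s: 9.37
eef_pos: [557.8, -258.3, 158.9]
tcp_rot: [0.004, -0.145, 0.989, 0.003]
wrist_force: [0.3, -0.4, -6.8]
width: 0.747
[204. 141.] 199 [ 527.8 -308.8   73.1] [ 523.1 -313.5   66.8] [ 9.3  9.2 12.6]
[303. 141.] 211 [ 502.1 -221.4   72.5] [ 497.3 -226.    66.3] [ 9.7  9.2 12.5]
t 9.42 pos [ 557.9 -258.4  159.1] jaw 106.7 w 0.745 F [ 0.72  0.12 -6.22] tilt 0.0106 q6 -1.10
dx -0.02 dy 0.19 dz 5.91 roll 0.1 dist 59mm
```

View pics/w2.png

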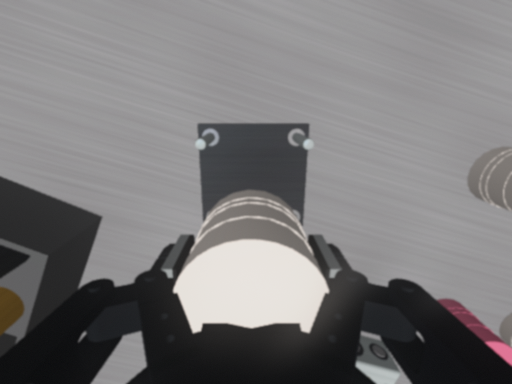

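Near rod tops are at (204,143) and (305,143). With the other cameras they put the pocket centre at about (555,-256.5). The plate's angle matches the jaws.

```bash
python3 -c "
from h import *
go(555,-256.5,100,106.5)"
```

```text
t 9.42 pos [ 557.9 -258.4  159.1] jaw 106.7 w 0.745 F [ 0.72  0.12 -6.22] tilt 0.0106 q6 -1.10
dx 0.28 dy 0.23 dz 5.90 roll 0.2 dist 59mm
```

```bash
python3 -m inch '[{"dx":0.3,"dy":0.2,"dz":0.5,"roll":0},{"dx":0.3,"dy":0.2,"dz":2,"roll":0},{"dx":0.3,"dy":0.2,"dz":4,"roll":0},{"dx":0.3,"dy":0.2,"dz":5,"roll":0},{"dx":0.3,"dy":0.2,"dz":5,"roll":0}]'
python3 - <<'E'
from h import *
st=manip.state();p,d=manip.camera("wrist")
cv2.imwrite("pics/w3.png",p[:,:,::-1]);w=cloud("wrist",d,st)
m=(w[...,2]>40)&(w[...,2]<85)&(np.hypot(w[...,0]-558,w[...,1]+256)<80)
k,l,s,c=cv2.connectedComponentsWithStats(m.astype(np.uint8))
for i in range(1,k):
    if s[i,4]<40: continue
    q=w[l==i]; top=q[q[:,2]>66]; print(c[i].round(),s[i,4],((top.max(0)+top.min(0))/2).round(1) if len(top) else '')
q=w[(w[...,2]>150)&(w[...,2]<175)&(np.hypot(w[...,0]-555,w[...,1]+256)<40)]
z=np.median(q[:,2]);print("lid",z,(q.min(0)+q.max(0))/2,np.ptp(q,axis=0))
go(555,-256.5,27,106.5)
E
```

```text
time_s: 9.83
eef_pos: [552.4, -255.8, 105.9]
tcp_rot: [0.001, -0.145, 0.989, 0.005]
wrist_force: [-1.0, -1.2, -7.7]
width: 0.748
[184. 157.] 306 [ 523.3 -313.5   69.3]
[313. 157.] 302 [ 497.4 -225.9   69.5]
lid 157.00382154244224 [ 548.02177153 -256.20094421  162.49793872] [52.16106381 79.29204005 24.99140226]
t 9.88 pos [ 553.7 -256.4  107.7] jaw 106.7 w 0.747 F [-0.84  0.28 -6.39] tilt 0.0091 q6 -1.10
dx -0.07 dy -0.10 dz 8.07 roll 0.2 dist 81mm
```

View pics/w3.png

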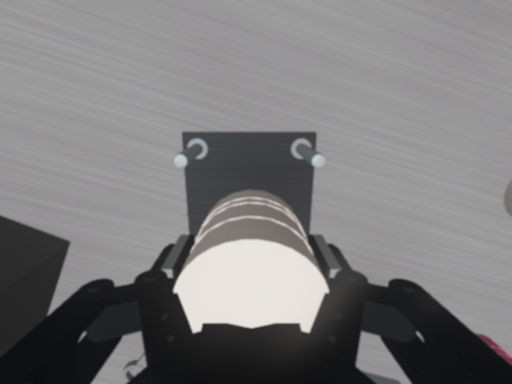

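```bash
python3 -m inch '[{"dx":-0.1,"dy":0,"dz":1.5,"roll":0},{"dx":-0.1,"dy":0,"dz":3,"roll":0},{"dx":-0.1,"dy":0,"dz":4.5,"roll":0},{"dx":-0.1,"dy":0,"dz":6,"roll":0},{"dx":-0.1,"dy":0,"dz":7,"roll":0}]'
python3 -c "
from h import *
go(554.5,-256.6,26.5,106.5)"
```

```text
time_s: 10.3
eef_pos: [555.5, -255.6, 37.7]
tcp_rot: [0.003, -0.145, 0.989, 0.004]
wrist_force: [-0.3, 1.2, -8.2]
width: 0.744
t 10.30 pos [ 555.5 -255.6   37.7] jaw 106.7 w 0.744 F [-0.28  1.23 -8.17] tilt 0.0091 q6 -1.10
dx 0.13 dy -0.08 dz 1.12 roll 0.2 dist 11mm
```

```bash
python3 -m inch '[{"dx":0.1,"dy":-0.1,"dz":0.3,"roll":0},{"dx":0.1,"dy":-0.1,"dz":0.6,"roll":0},{"dx":0.1,"dy":-0.1,"dz":0.9,"roll":0},{"dx":0.1,"dy":-0.1,"dz":1.1,"roll":0},{"dx":0.1,"dy":-0.1,"dz":1.1,"roll":0}]'
```

```text
time_s: 10.72
eef_pos: [555.1, -256.8, 27.0]
tcp_rot: [0.003, -0.145, 0.989, 0.003]
wrist_force: [-0.3, -0.2, -7.4]
width: 0.746
```

```bash
python3 -m inch '[{"dx":0,"dy":0,"dz":0.05,"roll":0},{"dx":0,"dy":0,"dz":0.1,"roll":0},{"dx":0,"dy":0,"dz":0.15,"roll":0},{"dx":0,"dy":0,"dz":0.15,"roll":0},{"dx":0,"dy":0,"dz":0.15,"roll":0}]'
```

```text
time_s: 11.13
eef_pos: [555.1, -256.8, 25.6]
tcp_rot: [0.003, -0.145, 0.989, 0.003]
wrist_force: [-0.6, 0.1, -6.8]
width: 0.744
```

```bash
python3 -m inch '[{"dx":0,"dy":0,"dz":0.1,"roll":0},{"dx":0,"dy":0,"dz":0.15,"roll":0},{"dx":0,"dy":0,"dz":0.15,"roll":0},{"dx":0,"dy":0,"dz":0.15,"roll":0},{"dx":0,"dy":0,"dz":0.15,"roll":0}]'
```

```text
time_s: 11.55
eef_pos: [555.4, -256.8, 24.5]
tcp_rot: [0.003, -0.145, 0.989, 0.003]
wrist_force: [-0.5, 1.5, -2.7]
width: 0.748
```

Force has fallen to -2.7 N, so the tub is on the plate. I'll release and rise.

```bash
python3 -m inch '[{"dx":0,"dy":0,"dz":0,"roll":0},{"dx":0,"dy":0,"dz":0,"roll":0},{"dx":0,"dy":0,"dz":0,"roll":0},{"dx":0,"dy":0,"dz":0,"roll":0},{"dx":0,"dy":0,"dz":0,"roll":0}]' 8.5 40
python3 -m inch '[{"dx":0,"dy":0,"dz":-2,"roll":0},{"dx":0,"dy":0,"dz":-5,"roll":0},{"dx":0,"dy":0,"dz":-8.5,"roll":0},{"dx":0,"dy":0,"dz":-12,"roll":0},{"dx":0,"dy":0,"dz":-15.5,"roll":0}]'
python3 -m inch '[{"dx":0,"dy":0,"dz":-1,"roll":0},{"dx":0,"dy":0,"dz":-1,"roll":0},{"dx":0,"dy":0,"dz":-1,"roll":0},{"dx":0,"dy":0,"dz":-1,"roll":0},{"dx":0,"dy":0,"dz":-1,"roll":0}]'
python3 - <<'E'
from h import *
st=manip.state();p,d=manip.camera("wrist")
cv2.imwrite("pics/w4.png",p[:,:,::-1]);w=cloud("wrist",d,st)
print(roundtub(w,(555,-257),70,90,38)); print(roundtub(w,(472,9)))
m=(w[...,2]>40)&(w[...,2]<90)&(np.hypot(w[...,0]-558,w[...,1]+256)<85)
k,l,s,c=cv2.connectedComponentsWithStats(m.astype(np.uint8))
for i in range(1,k):
    if s[i,4]<40: continue
    q=w[l==i]; z=np.percentile(q[:,2],95); top=q[q[:,2]>z-5]; print(c[i].round(),s[i,4],z,((top.max(0)+top.min(0))/2).round(1),np.ptp(top,axis=0).round(1))
go(471,9,170,106.6)
E
```

```text
time_s: 11.97
eef_pos: [555.9, -257.0, 25.0]
tcp_rot: [0.004, -0.145, 0.989, 0.003]
wrist_force: [0.2, -0.2, 0.2]
width: 1.001
time_s: 12.38
eef_pos: [554.5, -258.1, 181.8]
tcp_rot: [0.004, -0.146, 0.989, 0.003]
wrist_force: [1.0, -0.2, 0.2]
width: 0.996
time_s: 12.8
eef_pos: [553.5, -257.9, 189.9]
tcp_rot: [0.002, -0.145, 0.989, 0.004]
wrist_force: [-0.7, -0.5, -1.3]
width: 0.994
(3198, array([ 557.66299878, -256.26971302,   73.80089029]), array([65.31628775, 65.30022621,  7.55784045]))
(1039, array([478.89419362,  -6.55067999,  66.69574073]), array([54.40674565, 37.12395533,  9.39104227]))
[206. 143.] 123 72.01883978857586 [ 523.4 -313.5   70.4] [9.6 9.2 4.4]
[297. 143.] 128 71.79471592387712 [ 497.2 -225.9   69.9] [9.3 8.8 5.1]
[251. 191.] 3381 76.19147165522932 [ 557.7 -256.3   74.4] [65.3 65.3  6.3]
[210. 225.] 155 71.41785450884947 [ 610.7 -287.8   69.6] [8.7 9.2 6.2]
[292. 225.] 153 71.41943444531152 [ 584.7 -200.    69.2] [9.  9.  5.3]
t 12.85 pos [ 553.7 -258.   190. ] jaw 106.7 w 1.000 F [-0.09  0.46 -0.38] tilt 0.0086 q6 -1.10
dx 0.25 dy 27.93 dz 2.18 roll 0.1 dist 280mm
```

View pics/w4.png

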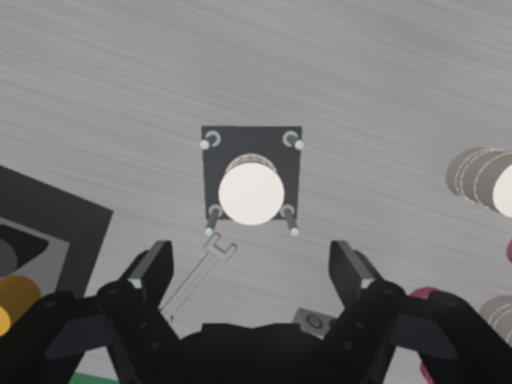

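The heavy tub stands in the pocket at (557.7,-256.3). The rod-centre is (554.0,-256.8), and the lid is level at 76 mm. Next is light tub T1.

```bash
python3 -m inch '[{"dx":0,"dy":3.8,"dz":0.3,"roll":0},{"dx":0,"dy":7.6,"dz":0.6,"roll":0},{"dx":0.1,"dy":11.4,"dz":0.9,"roll":0},{"dx":0.2,"dy":15.2,"dz":1.2,"roll":0},{"dx":0.2,"dy":19,"dz":1.5,"roll":0}]'
python3 -m inch '[{"dx":0,"dy":3.8,"dz":0.1,"roll":0},{"dx":0,"dy":7.6,"dz":0.3,"roll":0},{"dx":0.1,"dy":8.9,"dz":0.6,"roll":0},{"dx":0.1,"dy":8.9,"dz":0.6,"roll":0},{"dx":0.1,"dy":8.9,"dz":0.6,"roll":0}]'
python3 - <<'E'
from h import *
st=manip.state();p,d=manip.camera("wrist")
w=cloud("wrist",d,st)
print(roundtub(w,(472,9)))
go(470,9,20.5,106.6)
E
```

```text
time_s: 13.27
eef_pos: [495.7, -75.3, 174.9]
tcp_rot: [0.001, -0.145, 0.989, 0.004]
wrist_force: [1.0, 0.1, 0.3]
width: 0.994
time_s: 13.68
eef_pos: [468.8, 10.2, 168.9]
tcp_rot: [0.0, -0.146, 0.989, 0.003]
wrist_force: [-0.1, -0.0, 0.5]
width: 0.997
(3585, array([472.36114674,   8.63019025,  66.73527912]), array([64.96540541, 65.11508563,  9.42529805]))
t 13.73 pos [469.3   9.6 169.1] jaw 106.7 w 0.998 F [-1.07 -0.08 -0.82] tilt 0.0068 q6 -1.64
dx -0.02 dy -0.17 dz 14.86 roll 0.1 dist 149mm
```

```bash
python3 -m inch '[{"dx":-0.2,"dy":-0.1,"dz":3.5,"roll":0},{"dx":-0.2,"dy":-0.1,"dz":7,"roll":0},{"dx":-0.2,"dy":-0.1,"dz":10.5,"roll":0},{"dx":-0.2,"dy":-0.1,"dz":13,"roll":0},{"dx":-0.2,"dy":-0.1,"dz":14.9,"roll":0}]'
python3 -m inch '[{"dx":0,"dy":0,"dz":0,"roll":0},{"dx":0,"dy":0,"dz":0,"roll":0},{"dx":0,"dy":0,"dz":0,"roll":0},{"dx":0,"dy":0,"dz":0,"roll":0},{"dx":0,"dy":0,"dz":0,"roll":0}]' 5 40
python3 -m inch '[{"dx":0,"dy":0,"dz":0,"roll":0},{"dx":0,"dy":0,"dz":-2,"roll":0},{"dx":0,"dy":0,"dz":-5,"roll":0},{"dx":0,"dy":0,"dz":-8,"roll":0},{"dx":0,"dy":0,"dz":-11.5,"roll":0}]'
python3 -m inch '[{"dx":0,"dy":0,"dz":-2,"roll":0},{"dx":0,"dy":0,"dz":-4,"roll":0},{"dx":0,"dy":0,"dz":-5,"roll":0},{"dx":0,"dy":0,"dz":-5,"roll":0},{"dx":0,"dy":0,"dz":-5,"roll":0}]'
python3 - <<'E'
from h import *
go(556,-256.5,180,106.6)
E
```

```text
time_s: 14.15
eef_pos: [470.6, 8.4, 17.4]
tcp_rot: [-0.001, -0.144, 0.99, 0.003]
wrist_force: [-0.8, 0.4, 0.5]
width: 0.993
time_s: 14.57
eef_pos: [471.5, 8.4, 18.5]
tcp_rot: [0.0, -0.144, 0.99, 0.003]
wrist_force: [-0.5, 0.2, -2.1]
width: 0.755
time_s: 14.98
eef_pos: [470.4, 7.5, 134.6]
tcp_rot: [-0.001, -0.144, 0.99, 0.003]
wrist_force: [1.3, 0.1, -2.9]
width: 0.753
time_s: 15.4
eef_pos: [470.3, 7.3, 185.1]
tcp_rot: [0.0, -0.144, 0.99, 0.004]
wrist_force: [-0.3, -0.4, -3.3]
width: 0.75
t 15.40 pos [470.3   7.3 185.1] jaw 106.5 w 0.750 F [-0.34 -0.41 -3.31] tilt 0.0072 q6 -1.64
dx -0.72 dy -27.73 dz 0.31 roll -0.1 dist 277mm
```

```bash
python3 -m inch '[{"dx":-0.1,"dy":-2.5,"dz":0,"roll":0},{"dx":-0.2,"dy":-6,"dz":0,"roll":0},{"dx":-0.3,"dy":-9.8,"dz":0,"roll":0},{"dx":-0.4,"dy":-13.6,"dz":0,"roll":0},{"dx":-0.5,"dy":-17.4,"dz":0,"roll":0}]'
python3 -m inch '[{"dx":-0.1,"dy":-3.5,"dz":0,"roll":0},{"dx":-0.2,"dy":-7,"dz":0,"roll":0},{"dx":-0.2,"dy":-9.3,"dz":0,"roll":0},{"dx":-0.2,"dy":-10.3,"dz":0,"roll":0},{"dx":-0.2,"dy":-10.3,"dz":0,"roll":0}]'
python3 -m inch '[{"dx":0,"dy":0,"dz":0,"roll":0},{"dx":0,"dy":0,"dz":0,"roll":0},{"dx":0,"dy":0,"dz":0,"roll":0},{"dx":0,"dy":0,"dz":0,"roll":0},{"dx":0,"dy":0,"dz":0,"roll":0}]'
python3 - <<'E'
from h import *
go(556.5,-256.5,115,106.6)
for n in("scene","side"):
    p,d=manip.camera(n); cv2.imwrite(f"pics/{n}1.png",p[:,:,::-1])
E
```

```text
time_s: 15.82
eef_pos: [523.9, -159.4, 182.2]
tcp_rot: [-0.001, -0.144, 0.99, 0.004]
wrist_force: [1.3, 0.3, -2.6]
width: 0.751
time_s: 16.23
eef_pos: [554.5, -259.4, 178.8]
tcp_rot: [-0.003, -0.142, 0.99, 0.005]
wrist_force: [0.1, -0.0, -2.3]
width: 0.749
time_s: 16.65
eef_pos: [554.5, -258.4, 179.1]
tcp_rot: [-0.003, -0.143, 0.99, 0.005]
wrist_force: [0.8, 0.4, -1.8]
width: 0.752
t 16.65 pos [ 554.5 -258.4  179.1] jaw 106.4 w 0.752 F [ 0.77  0.43 -1.79] tilt 0.0112 q6 -1.10
dx -0.27 dy 0.07 dz 6.41 roll -0.2 dist 64mm
```

View pics/side1.png

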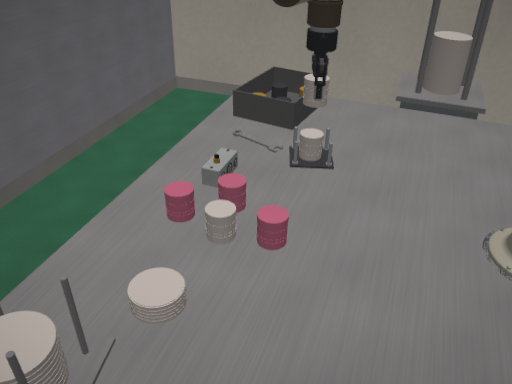

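The side view shows the heavy tub upright in the rack at (311,145). The carried tub is above it at (316,90), and the bystanders haven't moved. I'll lower it in stages.

```bash
python3 -m inch '[{"dx":-0.2,"dy":0.1,"dz":1.5,"roll":0},{"dx":-0.2,"dy":0.1,"dz":3.5,"roll":0},{"dx":-0.2,"dy":0.1,"dz":5.5,"roll":0},{"dx":-0.2,"dy":0.1,"dz":6.4,"roll":0},{"dx":-0.2,"dy":0.1,"dz":6.4,"roll":0}]'
python3 - <<'E'
from h import *
go(556.5,-256.5,97,106.6)
p,d=manip.camera("wrist"); cv2.imwrite("pics/w5.png",p[:,:,::-1])
p,d=manip.camera("side"); cv2.imwrite("pics/side2.png",cv2.resize(p[50:200,230:430,::-1],None,fx=3.5,fy=3.5)); w=cloud("side",d)
for a,b in((60,85),(150,200)): print(roundtub(w,(555,-257),a,b,36))
p,d=manip.camera("scene"); w=cloud("scene",d)
for a,b in((60,85),(150,200)): print(roundtub(w,(558,-257),a,b,36))
E
```

```text
time_s: 17.17
eef_pos: [554.2, -256.0, 112.7]
tcp_rot: [-0.005, -0.143, 0.99, 0.006]
wrist_force: [-0.9, 0.5, -2.0]
width: 0.751
t 17.17 pos [ 554.2 -256.   112.7] jaw 106.4 w 0.751 F [-0.85  0.45 -2.02] tilt 0.0158 q6 -1.11
dx -0.22 dy -0.13 dz 1.57 roll -0.2 dist 16mm
(228, array([ 557.35212112, -253.85045396,   68.08436758]), array([64.68782568, 64.85365801, 15.61188528]))
(145, array([ 557.32938548, -251.52159166,  174.7225008 ]), array([62.07829142, 59.98660956, 47.85814721]))
(237, array([ 570.96137133, -255.40032671,   68.3638818 ]), array([45.4099803 , 63.813334  , 16.56154203]))
(509, array([ 565.74380931, -256.86412456,  174.8600478 ]), array([55.63226822, 71.1812073 , 49.64951136]))
```

View pics/side2.png

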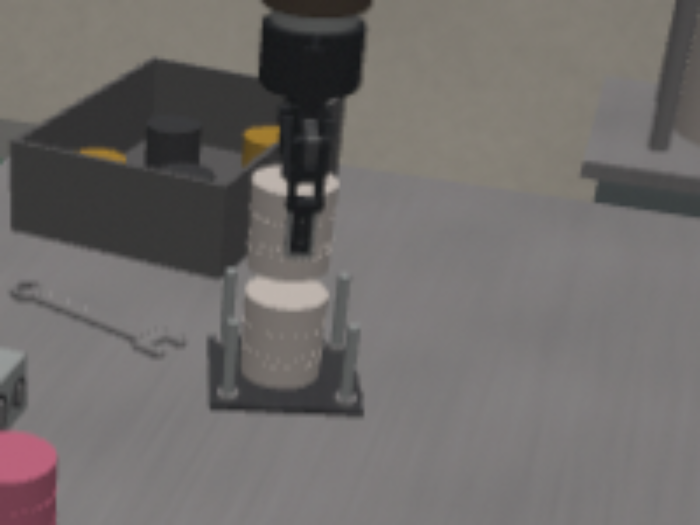

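```bash
python3 -m inch '[{"dx":-0.1,"dy":0,"dz":0.3,"roll":0},{"dx":-0.2,"dy":-0.1,"dz":0.7,"roll":0},{"dx":-0.2,"dy":-0.1,"dz":1.1,"roll":0},{"dx":-0.2,"dy":-0.1,"dz":1.4,"roll":0},{"dx":-0.2,"dy":-0.1,"dz":1.4,"roll":0}]'
python3 -m inch '[{"dx":0,"dy":0,"dz":0.1,"roll":0},{"dx":0,"dy":0,"dz":0.2,"roll":0},{"dx":0,"dy":0,"dz":0.3,"roll":0},{"dx":0,"dy":0,"dz":0.3,"roll":0},{"dx":0,"dy":0,"dz":0.3,"roll":0}]'
```

```text
time_s: 17.73
eef_pos: [558.3, -257.1, 101.5]
tcp_rot: [-0.003, -0.143, 0.99, 0.004]
wrist_force: [-0.8, 0.1, -2.7]
width: 0.749
time_s: 18.15
eef_pos: [558.3, -257.1, 98.5]
tcp_rot: [-0.003, -0.143, 0.99, 0.004]
wrist_force: [-0.1, 0.0, -1.7]
width: 0.751
```

```bash
python3 -m inch '[{"dx":0.1,"dy":0,"dz":0.1,"roll":0},{"dx":0.1,"dy":0,"dz":0.2,"roll":0},{"dx":0.1,"dy":0,"dz":0.25,"roll":0},{"dx":0.1,"dy":0,"dz":0.25,"roll":0},{"dx":0.1,"dy":0,"dz":0.25,"roll":0}]'
python3 -m inch '[{"dx":0,"dy":0,"dz":0.05,"roll":0},{"dx":0,"dy":0,"dz":0.1,"roll":0},{"dx":0,"dy":0,"dz":0.1,"roll":0},{"dx":0,"dy":0,"dz":0.1,"roll":0},{"dx":0,"dy":0,"dz":0.1,"roll":0}]'
```

```text
time_s: 18.57
eef_pos: [557.3, -257.3, 96.0]
tcp_rot: [-0.003, -0.143, 0.99, 0.004]
wrist_force: [0.5, -0.4, -2.0]
width: 0.75
time_s: 18.98
eef_pos: [557.3, -257.3, 95.0]
tcp_rot: [-0.003, -0.143, 0.99, 0.004]
wrist_force: [0.6, 1.0, -2.4]
width: 0.75
```

```bash
python3 -m inch '[{"dx":0,"dy":0,"dz":0.05,"roll":0},{"dx":0,"dy":0,"dz":0.1,"roll":0},{"dx":0,"dy":0,"dz":0.1,"roll":0},{"dx":0,"dy":0,"dz":0.1,"roll":0},{"dx":0,"dy":0,"dz":0.1,"roll":0}]'
python3 -m inch '[{"dx":0,"dy":0,"dz":0.05,"roll":0},{"dx":0,"dy":0,"dz":0.1,"roll":0},{"dx":0,"dy":0,"dz":0.1,"roll":0},{"dx":0,"dy":0,"dz":0.1,"roll":0},{"dx":0,"dy":0,"dz":0.1,"roll":0}]'
```

```text
time_s: 19.4
eef_pos: [557.3, -257.3, 94.0]
tcp_rot: [-0.003, -0.143, 0.99, 0.004]
wrist_force: [-0.7, -0.7, -2.2]
width: 0.753
time_s: 19.82
eef_pos: [557.3, -257.3, 92.9]
tcp_rot: [-0.003, -0.143, 0.99, 0.004]
wrist_force: [0.9, -0.0, -2.9]
width: 0.748
```

```bash
python3 -m inch '[{"dx":0,"dy":0,"dz":0.05,"roll":0},{"dx":0,"dy":0,"dz":0.1,"roll":0},{"dx":0,"dy":0,"dz":0.1,"roll":0},{"dx":0,"dy":0,"dz":0.1,"roll":0},{"dx":0,"dy":0,"dz":0.1,"roll":0}]'
```

```text
time_s: 20.23
eef_pos: [557.5, -257.4, 92.5]
tcp_rot: [-0.002, -0.143, 0.99, 0.004]
wrist_force: [-0.8, 1.2, 2.5]
width: 0.751
```

Contact: the force is now +2.5 N and the arm stopped short. Releasing.

```bash
python3 -m inch '[{"dx":0,"dy":0,"dz":0,"roll":0},{"dx":0,"dy":0,"dz":0,"roll":0},{"dx":0,"dy":0,"dz":0,"roll":0},{"dx":0,"dy":0,"dz":0,"roll":0},{"dx":0,"dy":0,"dz":0,"roll":0}]' 8.5 40
python3 -m inch '[{"dx":0,"dy":0,"dz":-1.5,"roll":0},{"dx":0,"dy":0,"dz":-4,"roll":0},{"dx":0,"dy":0,"dz":-7.5,"roll":0},{"dx":0,"dy":0,"dz":-11,"roll":0},{"dx":0,"dy":0,"dz":-14.5,"roll":0}]'
python3 -m inch '[{"dx":0,"dy":0,"dz":-1,"roll":0},{"dx":0,"dy":0,"dz":-1,"roll":0},{"dx":0,"dy":0,"dz":-1,"roll":0},{"dx":0,"dy":0,"dz":-1,"roll":0},{"dx":0,"dy":0,"dz":-1,"roll":0}]'
python3 - <<'E'
from h import *
st=manip.state();p,d=manip.camera("wrist")
cv2.imwrite("pics/w6.png",p[:,:,::-1]);w=cloud("wrist",d,st)
print(roundtub(w,(557,-257),138,155,40)); print(roundtub(w,(557,-257),143,155,40))
P=w[(w[...,2]>140)&(w[...,2]<155)&(np.hypot(w[...,0]-557,w[...,1]+257)<30)]
A=np.c_[P[:,:2]-P[:,:2].mean(0),np.ones(len(P))];print("slope",np.linalg.lstsq(A,P[:,2],rcond=None)[0])
p,d=manip.camera("side"); cv2.imwrite("pics/side3.png",p[:,:,::-1])
w=cloud("side",d);print(roundtub(w,(557,-257),138,155,40))
p,d=manip.camera("scene"); cv2.imwrite("pics/scene3.png",p[:,:,::-1])
w=cloud("scene",d);print(roundtub(w,(557,-257),138,155,40),roundtub(w,(651,160)))
E
```

```text
time_s: 20.65
eef_pos: [557.6, -257.4, 92.4]
tcp_rot: [-0.002, -0.143, 0.99, 0.004]
wrist_force: [-0.3, 0.0, -1.0]
width: 0.994
time_s: 21.07
eef_pos: [558.1, -258.5, 238.9]
tcp_rot: [-0.003, -0.143, 0.99, 0.004]
wrist_force: [1.2, -0.3, -0.9]
width: 0.991
time_s: 21.48
eef_pos: [557.3, -258.3, 246.9]
tcp_rot: [-0.004, -0.143, 0.99, 0.005]
wrist_force: [-0.4, 0.5, 0.0]
width: 0.992
(3528, array([ 561.15491064, -257.0114119 ,  142.67370918]), array([65.43477826, 64.84205767,  9.33436526]))
(3475, array([ 561.18824986, -257.0114119 ,  145.18047986]), array([65.36809981, 64.84205767,  4.32082391]))
slope [ 3.99893950e-03 -1.53227277e-03  1.45187186e+02]
(235, array([ 561.03189082, -256.92075366,  142.47996736]), array([64.48709237, 74.34680907,  8.9116178 ]))
(501, array([ 563.55930323, -256.39280776,  143.2184346 ]), array([66.78533167, 63.70078484, 10.1061916 ])) (371, array([652.47298349, 159.59819161,  67.62213261]), array([67.66116438, 66.02471709, 11.04021285]))
```

View pics/side3.png

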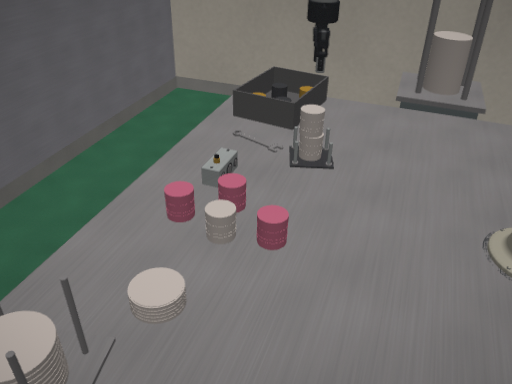

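View pics/scene3.png

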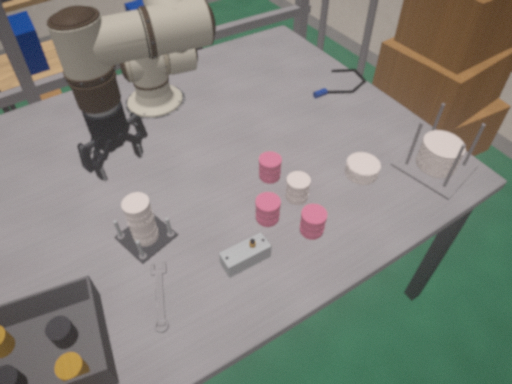

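View pics/w6.png

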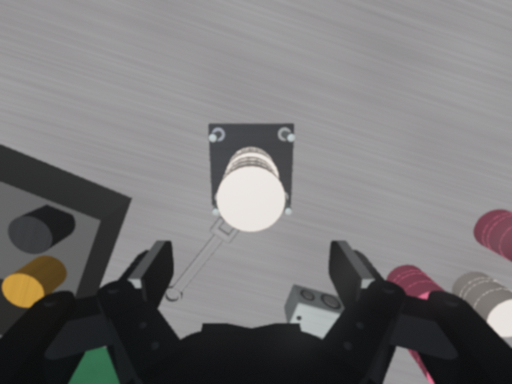

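The stack stands at (312,133) in the side view. The upper tub is about 3.5 mm off the lower one's axis, level, with its lid at about 146 mm. The third tub and the bystanders are in place, so I'm handing in.

```bash
python3 -c "
from rig import manip
print(manip.state()['wrist_force'],manip.close_job())"
```

```text
the job is handed in; nothing more can be done
[-0.00989549  0.02966323 -0.07952833] None
```

The heaviest tub is in the rack's pocket with a lighter tub stacked on it, and I handed the job in at about 21.6 s of the 72 s allowed.

- **Hefting:** the tub at (469, 9) pulled about 2.6 N, so it was light. The one at (466, 239) pulled about 7.4 N, so it was the heavy one. I did not heft the third tub at (651, 160), as the heavy one was already found.
- **Heavy tub:** before stacking it stood about 4 mm from the pocket centre, level, with its lid at 76 mm.
- **Upper tub:** it rests about 3.5 mm off the heavy tub's axis, tilted less than 0.01 rad, with its lid at about 146 mm.
- **Everything else:** the third tub still stands where it was. The cylinder block, lid stack and wrench look unmoved in the pictures. The gripper is open and well clear above the stack.

**Checks that disagreed:** the scene camera reads about 2–4 mm further out in x than the wrist and side cameras. I worked to the wrist and side values, and the difference is well within the 20 mm tolerance. I did not measure the heavy tub again once the second tub was on it; the last pictures only show the stack standing straight between the rods.

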